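# Clear the tool chest lid and hold it open

## Robot

A 6-joint arm with a two-finger parallel gripper is mounted at the origin on the work surface. World frame = base frame: x ahead of the robot, y to its left, z up, the work surface at z = 0. Lengths are in m, angles in rad, forces in N, time in s.
With the tool pointing down it reaches from about 0.325 to 1 m from the base axis. Payload 5.1 kg.
Tool frame: the origin (TCP) lies between the finger pads; the fingertips stand 11 mm ahead of it and the grasp point (between the pads) lies 8 mm behind it; z points along the fingers, y is the line along which they close (so a half turn about z gives the same grasp; the last joint's range is limited). The gripper opens to 85 mm and grips with 20 to 120 N. Pads are 22 mm wide; open, the fingers measure 114 mm over their backs; the gripper's body (76 mm by 85 mm) begins 54 mm behind the grasp point. The pads swing forward as they close: fully open they stand 13 mm farther back than shut.
Start: joints at [-1.365, 0.124, 1.65, -0, 1.367, -0.083], TCP at [0.185, -0.623, 0.242] pointing down, gripper open.
Joint ranges: [-2.61, 2.61], [-1.02, 2.33], [0.03, 2.71], [-1.35, 4.49], [0.32, 2.68], [-2.91, 2.91]. Speed limits (rad/s): [2.57, 2.57, 3.14, 3.14, 3.14, 3.14].

## Interface

Orientations are given as a unit quaternion [w, x, y, z].
In Python, from rig import * gives the robot as it stands.
- The arm moves only by the shell command python3 -m inch 'ROWS' [FORCE]. ROWS is JSON, one flat list of numbers, 5 for each row, row after row: the closure, from 0 (fully open) to 1 (shut), then the shift along the tool's x, y, z in units of 30 mm (1.0 is 30 mm), then the turn about the tool's z in units of 6 degrees (1.0 is 6 degrees). A call has 1 to 20 rows; each row shifts and turns the commanded pose from where the row before left it, along the tool's axes as they then stand; what a row does not reach is not made up. A row lasts 1/12 s, in which the tool goes at most 41.7 mm and 7.16 degrees, less where a joint would pass 70% of its speed; a pose out of reach is approached as far as the arm can. A call is refused whole if a number of a shift passes 1 or a number of a turn 1, either way. A call with a gripper value outside its range is refused whole. The fingers move at their own pace and stop on an object; FORCE is the grip in N (left out, the last holds). Time passes only in rows, so rows that do not move let the fingers close. It gives the time, the measured TCP pose, the force, the opening and the grip force at its end, in the units of the state.
- observe(): the state, without advancing time (a new reading comes with each control period).
- capture(name): name is "scene" or "top" or "wrist"; returns the picture (480x640x3 uint8, blue, green, red); there is no depth.
- get_calibration(name): a dict with "fovy" (degrees; the focal length in pixels is half the picture's height over the tangent of half this angle, whatever the lens; pixels are square), "cx", "cy" (the principal point, pixels), "world_from_camera" (4x4, takes a point from camera to world coordinates). Camera axes: x right, y up, looking along -z (the intrinsics and any distortion apply to the point x, -y, -z); pixel columns grow to the right and rows downward; lengths in m; the calibration is good to about 2 mm. A picture is of the moment at which its call begins: read the wrist's pose just before it. get_calibration takes no time and is no camera call; for the wrist camera it gives the pose at the moment of the call.
- sign_off(): hands the job in; it is judged then, once.
The state is a dict: "clock": time; "joint_positions": joint angles; "joint_vel": joint speeds; "tau": joint torques, N m; "ee_pos": TCP position; "ee_rot": TCP orientation; "contact_force": force on the tool from outside, world axes, zero at the start; "torque": the same for the moment, N m; "opening": opening from 0.0 (shut) to 1.0 (fully open); "gripper_force": force on a finger pad.
Only numpy, scipy, OpenCV 4.12 (cv2) and the standard library are available. Lean on these libraries where they do the work, as an engineer would, in place of code of your own. Each camera call takes 0.05 s, during which the arm holds its last target. There are 200 camera calls.

## Task

A plaster tile is lying on the closed lid of the wooden tool chest. First set the tile down gently, without dropping it, flat and face up on the green mat midway between the metal tool cup and the round jar, and let go of it; then lift the chest's lid by its handle and hold it open at 45 degrees, so that the carver can reach in for a gouge. The lid falls shut by itself, so never let it drop: finish while the gripper is still holding it at that angle, and leave the cup, the jar and the other things on the mat where they are.

Things in the scene. Friction and masses are not known exactly. Their poses are not given: they have to be found in the camera images.
- chest: Fixed wooden tool chest, 220 (x, depth) x 260 (y, width) x 80 mm high, on the table, shut by its lid (closed lid's top face 88.5 mm above the table). Origin: centre of the underside, z up. Its -x side, with the lid's handle, faces roughly the robot; the hinge runs along its +x top rim. It may stand on the robot's left or right, turned up to 0.3 rad.
- lid (a joint): Lid angle in rad: 0 closed, grows as it opens, stops at 1.4; 0.785 is 45 degrees. Wooden board 220 x 260 x 8 mm, about 0.4 kg; let go at any angle, it falls shut. It turns about the chest's +y axis through lid_hinge: the handle side goes up and over towards the chest's +x.
- lid_handle (a point): Middle of the lid's handle: a round steel bar parallel to the chest's y, 110 mm long, 11 mm thick, axis 35 mm above the lid's top face, on two posts 85 mm apart; when closed 190 mm towards the chest's -x from the hinge line and 43 mm above it. Fingers pointing down can pinch it from above across the bar; it turns between them as the lid rises.
- lid_hinge (a point): Point on the lid's hinge line, at the middle of the chest's +x rim, 80.5 mm above the table. Does not move when the lid turns.
- tile: Loose off-white plaster relief tile, 48 (x) x 90 (y) x 22 mm (z), about 130 g, with a low round relief (at most 5 mm high, 34 mm across) on its upper face. It starts lying on the hinge half of the lid, long side roughly along the hinge. Origin: centre of the underside, z up out of the relief face.
- cup: Loose round metal cup, 70 mm across, 100 mm high, full of wooden modelling tools that reach 150 mm above the table; about 350 g. Origin: centre of the underside. Its -x axis points at the jar, whose centre is 240 mm away. Stands across the table from the chest, farther from the robot than the jar.
- jar: Loose round terracotta-coloured jar with a dark metal cap, 70 mm across, 90 mm high, about 400 g, standing 240 mm from the cup, nearer to the robot. Origin: centre of the underside.
- gouge: Bystander: carving tool with a wooden handle, 160 mm long, lying on the mat in front of the robot, along its x axis. Leave it alone.
- collar: Bystander: steel ring, 80 mm across, 18 mm high, lying at the far side of the mat. Origin: centre of the underside. Leave it alone.
- stone: Bystander: grey sharpening stone, 90 x 50 x 25 mm, lying at the far side of the mat. Origin: centre of the underside. Leave it alone.
Not all that is in view belongs to the job. What is shaped like the tile but blue is not meant.

How it is judged:
On the way:
1. the tile lies flat on the mat midway between cup and jar, let go, while the lid is still closed (x of tile in the frame of cup between -0.135 and -0.105 m and y of tile in the frame of cup between -0.015 and 0.015 m and horizontal distance between tile and jar between 0.1 and 0.14 m and height (world z) of tile below 0.006 m and angle between tile's own z axis and vertical below 0.1 rad and contact force between the fingers and tile below 0.05 N and linear speed of tile below 0.02 m/s and value of joint lid below 0.05 rad), for 0.2 s.
At the end, for the whole second after the job is handed in: Lid still at 45 degrees (within 5), carried by the fingers alone (over 0.5 N, no other object touching it); tile flat, face up, released and at rest on the mat, its centre within 15 mm of the midpoint between cup and jar, along and across their line (x of tile in the frame of cup between -0.135 and -0.105 m and y of tile in the frame of cup between -0.015 and 0.015 m and horizontal distance between tile and jar between 0.1 and 0.14 m and height (world z) of tile below 0.006 m and angle between tile's own z axis and vertical below 0.1 rad and contact force between each of the fingers, lid and tile below 0.05 N and linear speed of tile below 0.02 m/s and value of joint lid between 0.698 and 0.873 rad and velocity of joint lid between -0.1 and 0.1 rad/s and contact force between the fingers and lid above 0.5 N and contact force between lid and cup below 0.05 N and contact force between lid and jar below 0.05 N and contact force between lid and gouge below 0.05 N and contact force between lid and collar below 0.05 N and contact force between lid and stone below 0.05 N); the arm keeps its last pose, push and grip.
It fails at once if the tile is dropped (in the air with nothing holding it) (height (world z) of tile between 0.03 and 0.08 m and contact force between tile and anything else below 0.01 N).
It fails at once if the lid is let fall (closing faster than 2.5 rad/s) (velocity of joint lid below -2.5 rad/s).
It fails at once if cup or jar shifted by more than 10 mm or tipped (distance of any of cup, jar from where it was at the start of the episode above 0.01 m or angle between any of cup, jar's own z axis and vertical above 0.3 rad).
It fails at once if a bystander moved by more than 15 mm (distance of any of gouge, collar, stone from where it was at the start of the episode above 0.015 m).
It also fails if it takes over 64 s, if anything falls off the work surface, if the arm or the gripper's body presses on something with over 40 N, if the wrist force passes 120 N, or if a joint passes its speed limit or range.

## Working session

There is one attempt and no reset: what is moved stays moved. The work goes in short steps, Python scripts to look and compute and a shell command to move; the robot and the scene stay as the last step left them, time stands still between calls to the robot, and variables do not carry over. Pictures are saved under pics/ and viewed, at most 10 in all, crops included, and the job is handed in when it is done.

```bash
mkdir -p pics; ls
python3 - <<'E'
from rig import *
import cv2
print(observe())
for n in ("scene","top","wrist"):
    c=get_calibration(n); print(n,c)
a=capture("scene");b=capture("top")
cv2.imwrite("pics/scene0.png",a);cv2.imwrite("pics/top0.png",b)
E
```

```text
pics
{'clock': 0.0, 'joint_positions': array([-1.36458412e+00,  1.24538820e-01,  1.65164620e+00, -3.69764553e-05,
        1.36749069e+00, -8.25667170e-02]), 'joint_vel': array([-0.00175276, -0.00095931, -0.00047653,  0.00101935,  0.00027256,
       -0.00195432]), 'tau': array([-5.90655090e-04, -4.23613858e+01, -3.65452731e+01, -5.48432911e-05,
        7.01904282e-03,  1.62135615e-05]), 'ee_pos': array([ 0.18497401, -0.62252623,  0.2410476 ]), 'ee_rot': array([-1.03842389e-03,  9.89592863e-01,  1.43891906e-01, -8.24183371e-05]), 'contact_force': array([ 0.13982251,  1.20576724, -0.7416282 ]), 'torque': array([-0.03388207,  0.00238852, -0.03261445]), 'gripper_force': 0.0, 'opening': 0.9983761862002487}
scene {'fovy': 42.364622780771796, 'cx': 328.7794838111271, 'cy': 220.8698688765125, 'world_from_camera': array([[-0.28316798, -0.79288582,  0.53958129,  1.29883026],
       [ 0.95906789, -0.23283269,  0.16117605,  0.21041435],
       [-0.00216204,  0.56313498,  0.8263621 ,  1.21731856],
       [ 0.        ,  0.        ,  0.        ,  1.        ]])}
top {'fovy': 55.29516567030795, 'cx': 319.886993964003, 'cy': 243.93735901952567, 'world_from_camera': array([[ 0.01550627,  0.98949586, -0.14372718,  0.39973448],
       [-0.99939543,  0.01086424, -0.03302634, -0.0187229 ],
       [-0.03111794,  0.1441524 ,  0.9890661 ,  1.15466476],
       [ 0.        ,  0.        ,  0.        ,  1.        ]])}
wrist {'fovy': 67.49344084416089, 'cx': 321.04809263186627, 'cy': 238.99927449299548, 'world_from_camera': array([[ 0.28554964,  0.91460057,  0.28629916,  0.25737498],
       [-0.95836122,  0.27321865,  0.0830382 , -0.6020822 ],
       [-0.00227548, -0.29808954,  0.9545352 ,  0.37336249],
       [ 0.        ,  0.        ,  0.        ,  1.        ]])}
```

View pics/top0.png

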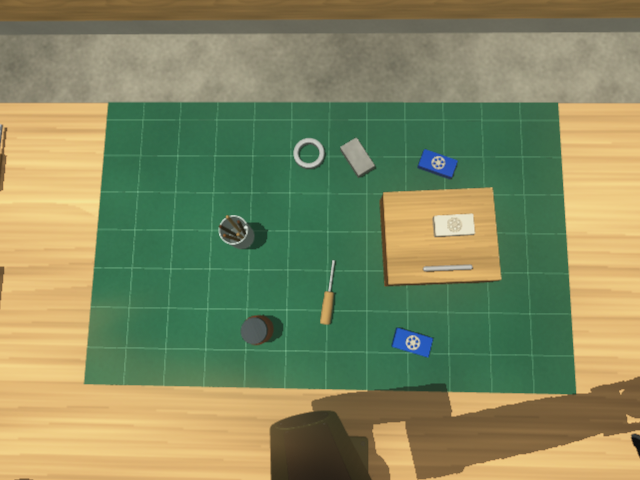

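View pics/scene0.png

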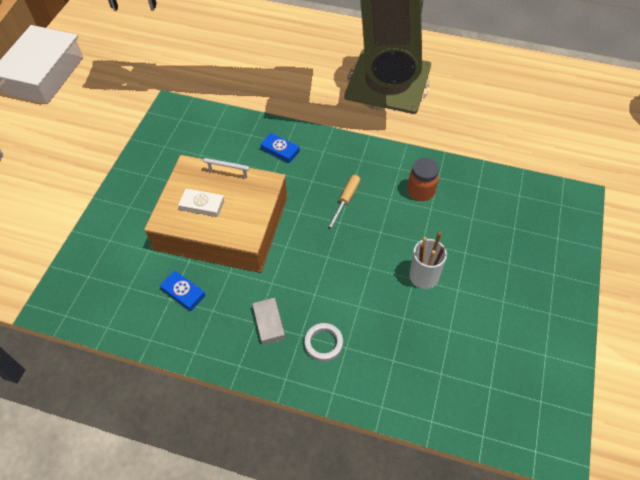

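The top view shows three tile-shaped things: a white one at (454,225) on the lid, and blue ones at (437,163) and (413,342) on the mat. The white one on the lid fits the description. The handle is at (448,268), the cup at (234,231) and the jar at (256,330). I'll measure next and make an enlarged crop to confirm.

```bash
cat > h.py <<'E'
from rig import *
import cv2, numpy as np
def ray(c,uv):
    f=240/np.tan(np.radians(c["fovy"])/2); T=c["world_from_camera"]
    d=np.array([(uv[0]-c["cx"])/f,-(uv[1]-c["cy"])/f,-1]); return T[:3,3],T[:3,:3]@d
def onz(c,uv,z):
    o,d=ray(c,uv); return o+d*(z-o[2])/d[2]
def cross(c1,p1,c2,p2):
    o1,d1=ray(c1,p1);o2,d2=ray(c2,p2)
    s=np.linalg.lstsq(np.c_[d1,-d2],o2-o1,rcond=None)[0]
    a,b=o1+s[0]*d1,o2+s[1]*d2; return (a+b)/2,np.linalg.norm(a-b)
def proj(c,p):
    T=np.linalg.inv(c["world_from_camera"]); q=T[:3,:3]@p+T[:3,3]; f=240/np.tan(np.radians(c["fovy"])/2)
    return np.array([c["cx"]+f*q[0]/-q[2], c["cy"]+f*q[1]/q[2]])
def blobs(img,lo,hi,roi,minA=60):
    x0,y0,x1,y1=roi; m=np.zeros(img.shape[:2],np.uint8)
    m[y0:y1,x0:x1]=cv2.inRange(cv2.cvtColor(img,cv2.COLOR_BGR2HSV),lo,hi)[y0:y1,x0:x1]
    m=cv2.morphologyEx(m,cv2.MORPH_CLOSE,np.ones((5,5)))
    cs=[k for k in cv2.findContours(m,0,cv2.CHAIN_APPROX_NONE)[0] if cv2.contourArea(k)>minA]
    return sorted(cs,key=cv2.contourArea,reverse=True)
E
python3 - <<'E'
from h import *
t=cv2.imread("pics/top0.png");s=cv2.imread("pics/scene0.png");ct,cs=get_calibration("top"),get_calibration("scene")
def show(n,k): print(n,cv2.contourArea(k),np.round(cv2.minAreaRect(k)[0],1),np.round(cv2.minAreaRect(k)[1],1))
W=((0,0,150),(180,70,255))
for n,img,c,roi in(("top",t,ct,(425,205,485,245)),("scene",s,cs,(175,182,230,222))):
    k=blobs(img,*W,roi)[0]; show(n+" tile",k)
    q=np.array([onz(c,p,.1105)[:2] for p in cv2.boxPoints(cv2.minAreaRect(k))]);print(q.round(4).tolist(),"mean",q.mean(0).round(4),"sides",np.linalg.norm(q-np.roll(q,1,0),axis=1).round(4))
for k in blobs(t,(0,0,90),(180,80,255),(405,255,490,280),30):
    show("handle",k); x=k[:,0,:]; 
    b=cv2.boxPoints(cv2.minAreaRect(k)); q=np.array([onz(ct,p,.1235)[:2] for p in b]);print(q.round(4).tolist(),q.mean(0).round(4))
for n,img,c,roi,z,lo,hi in(("cup",t,ct,(205,205,275,260),.1,(0,0,140),(180,60,255)),("jar",t,ct,(232,308,275,350),.09,(0,0,0),(180,255,70))):
    for k in blobs(img,lo,hi,roi)[:2]: show(n,k)
# lid corners
k=blobs(t,(5,60,110),(30,255,255),(370,175,510,300))[0]; show("lid",k)
q=np.array([onz(ct,p,.0885)[:2] for p in cv2.approxPolyDP(k,8,True)[:,0]]);print("lid",cv2.approxPolyDP(k,8,True)[:,0].tolist(),q.round(4).tolist())
a=cv2.resize(t[170:300,365:515],None,fx=3.5,fy=3.5,interpolation=cv2.INTER_CUBIC)
b=cv2.resize(t[200:355,205:295],None,fx=2.9,fy=2.9,interpolation=cv2.INTER_CUBIC)
h=455;cv2.imwrite("pics/crop1.png",np.hstack([a[:449],b[:449]]))
print(a.shape,b.shape)
E
```

```text
top tile 760.0 [454.  224.5] [20.8 39.6]
[[0.6214, -0.2454], [0.6274, -0.3359], [0.5789, -0.3369], [0.5728, -0.247]] mean [ 0.6001 -0.2913] sides [0.0486 0.0907 0.0485 0.0901]
scene tile 729.5 [200.7 201.9] [43.9 22.2]
[[0.6389, -0.3338], [0.581, -0.3499], [0.5748, -0.2484], [0.6323, -0.2349]] mean [ 0.6068 -0.2918] sides [0.0991 0.0601 0.1017 0.0591]
handle 195.5 [447.5 267.5] [ 5.1 49. ]
[[0.5023, -0.2163], [0.5082, -0.3253], [0.4967, -0.3254], [0.4908, -0.2165]] [ 0.4995 -0.2709]
cup 66.5 [233.9 230.2] [25.5 29.4]
jar 249.0 [265.5 328. ] [26. 17.]
lid 10226.5 [441.7 235.8] [ 93.6 114.5]
lid [[492, 188], [383, 192], [388, 283], [500, 279]] [[0.6929, -0.3886], [0.6813, -0.1316], [0.4651, -0.1422], [0.4778, -0.3986]]
(455, 525, 3) (450, 261, 3)
```

View pics/crop1.png

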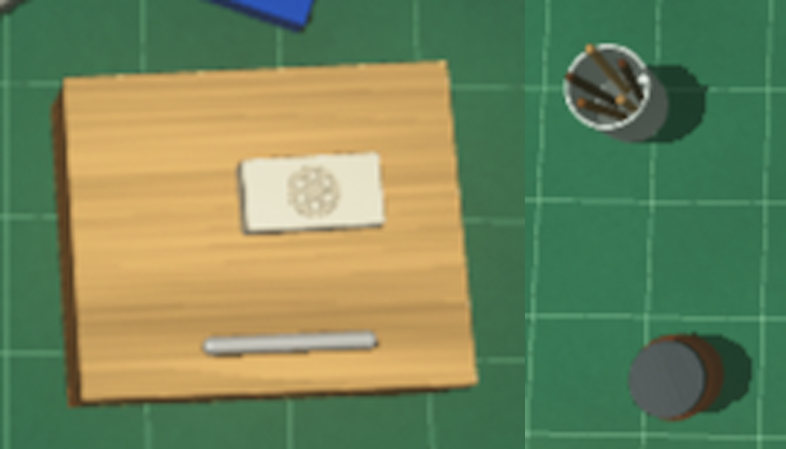

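The crop confirms the white tile with the round relief in the middle of the lid. The handle bar is nearer the robot. On the right are the cup rim, near full-image pixel (233.5,230), and the jar cap, near (254,330).

Run:
```python
from h import *
t=cv2.imread("pics/top0.png");s=cv2.imread("pics/scene0.png");ct,cs=get_calibration("top"),get_calibration("scene")
print(t[330,254],t[325,250],t[330,268],t[340,262])
hsv=cv2.cvtColor(t,cv2.COLOR_BGR2HSV);print(hsv[330,246:278].tolist())
for lo,hi in(((85,0,40),(125,130,140)),((0,0,40),(180,75,140))):
  k=blobs(t,lo,hi,(232,308,275,350));
  if k: 
    (u,v),r=cv2.minEnclosingCircle(k[0]);e=cv2.fitEllipse(k[0]);print("jar",(u,v),r,e,onz(ct,(u,v),.09),onz(ct,e[0],.09))
(u,v)=(233.6,230.1);cup=onz(ct,(u,v),.1);print("cup",cup)
# scene cross-check
k=blobs(s,(0,0,20),(180,100,110),(405,152,445,186))
if k:
  e=cv2.fitEllipse(k[0]);print("scene jar",e,onz(cs,e[0],.09))
```

```text
[91 92 83] [90 92 83] [32 49 65] [60 66 62]
[[83, 25, 93], [83, 24, 94], [86, 22, 93], [86, 22, 92], [84, 27, 94], [90, 25, 92], [83, 25, 92], [87, 25, 92], [87, 25, 92], [87, 25, 90], [84, 29, 89], [86, 23, 89], [86, 23, 89], [83, 26, 88], [83, 26, 89], [86, 23, 87], [87, 26, 88], [87, 26, 89], [83, 26, 89], [83, 25, 90], [77, 34, 68], [28, 62, 49], [15, 129, 65], [14, 142, 70], [15, 137, 65], [15, 130, 61], [16, 134, 61], [41, 80, 54], [69, 109, 61], [71, 121, 63], [72, 123, 62], [71, 119, 62]]
jar (253.5, 330.5) 12.349188804626465 ((253.1653594970703, 330.2226257324219), (22.015369415283203, 23.407350540161133), 23.956933975219727) [0.35188383 0.16625118 0.09      ] [0.35249714 0.16704642 0.09      ]
jar (253.3333282470703, 330.3333435058594) 13.864529609680176 ((253.64743041992188, 330.30718994140625), (25.70267677307129, 26.467668533325195), 29.510534286499023) [0.35225365 0.16664959 0.09      ] [0.35232489 0.16592683 0.09      ]
cup [0.58364692 0.22001683 0.1       ]
scene jar ((424.4033508300781, 170.86181640625), (25.308725357055664, 31.540851593017578), 92.43352508544922) [0.36473109 0.16438806 0.09      ]
```

```bash
cat >> h.py <<'E'
from scipy.spatial.transform import Rotation as R
def to(x,y,z,yaw=None):
    """shift in tool-axis units of 30 mm, turn (6 deg units) to bring tool y to world angle yaw"""
    o=observe(); w=o["ee_rot"]; M=R.from_quat([w[1],w[2],w[3],w[0]]).as_matrix()
    d=M.T@(np.array([x,y,z])-o["ee_pos"])/.03
    a=np.degrees(np.arctan2(M[1,1],M[0,1])); 
    t=None if yaw is None else -((np.degrees(yaw)-a+180)%360-180)/6
    print("pos",o["ee_pos"].round(4),"yang",a.round(2),"units",d.round(2),"turn",t,"F",o["contact_force"].round(1),"op",round(o["opening"],3),"gf",o["gripper_force"],"t",round(o["clock"],2))
E
python3 -m inch '[0,0,0,0,-0.9, 0,0,0,0,-0.9, 0,0,0,0,-0.9, 0,0,0,0,-0.9, 0,0,0,0,-0.9, 0,0,0,0,-0.9, 0,0,0,0,-0.9, 0,0,0,0,-0.9, 0,0,0,0,-0.9, 0,0,0,0,-0.9, 0,0,0,0,-0.9, 0,0,0,0,-0.9, 0,0,0,0,-0.9, 0,0,0,0,-0.9, 0,0,0,0,0, 0,0,0,0,0]' 40
python3 -c "
from h import *
to(.6,-.291,.2,.064)"
```

```text
clock: 1.43
ee_pos: [0.185, -0.6228, 0.2417]
ee_rot: [-0.0, 0.695, 0.719, 0.0]
contact_force: [0.3, 0.0, 0.6]
opening: 1.0
gripper_force: 0.0
pos [ 0.185  -0.6228  0.2417] yang 2.01 units [10.57 14.21  1.4 ] turn -0.2758283536513299 F [0.3 0.  0.6] op 1.0 gf 0.0 t 1.43
```

```bash
python3 -m inch '[0,0.3,0.4,0,-0.28, 0,0.58,0.78,0,0, 0,0.58,0.78,0,0, 0,0.58,0.78,0,0, 0,0.58,0.78,0,0, 0,0.58,0.78,0,0, 0,0.58,0.78,0,0, 0,0.58,0.78,0,0, 0,0.58,0.78,0,0, 0,0.58,0.78,0,0, 0,0.58,0.78,0,0, 0,0.58,0.78,0,0, 0,0.58,0.78,0,0, 0,0.58,0.78,0,0, 0,0.58,0.78,0,0, 0,0.58,0.78,0,0, 0,0.58,0.78,0,0, 0,0.58,0.78,0,0, 0,0.3,0.4,0,0, 0,0,0,0,0]'
python3 - <<'E'
from h import *
to(.6,-.291,.2,.066)
cw=get_calibration("wrist");ct=get_calibration("top")
w=capture("wrist");cv2.imwrite("pics/wrist1.png",w)
for n,p in(("tile",(.6,-.291,.1105)),("handle",(.4995,-.2709,.1235))): print(n,proj(cw,np.array(p)))
E
```

```text
clock: 3.1
ee_pos: [0.587, -0.2794, 0.2421]
ee_rot: [-0.0, 0.682, 0.732, 0.0]
contact_force: [-0.5, -0.2, -0.5]
opening: 0.999
gripper_force: 0.0
pos [ 0.587  -0.2794  0.2421] yang 4.03 units [-0.42  0.4   1.4 ] turn 0.04182742248500423 F [-0.5 -0.2 -0.5] op 0.999 gf 0.0 t 3.1
tile [337.59147598 245.77085635]
handle [201.08232805 215.41280069]
```

View pics/wrist1.png

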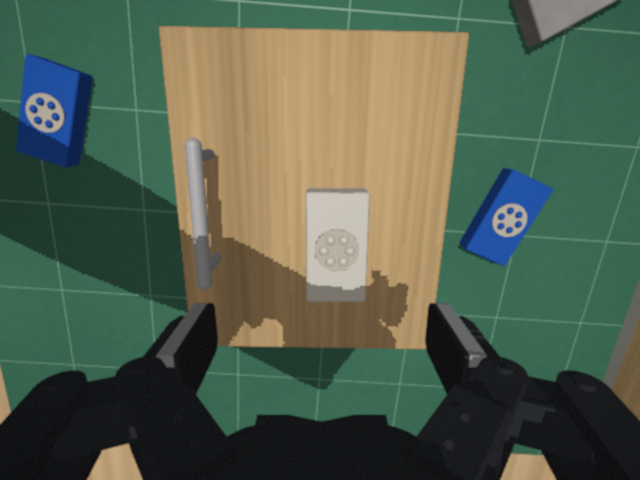

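The wrist view shows the tile's relief centre at (337,249), where (338,246) was predicted. The handle's middle is at (200,214), against a predicted (201,215). Both agree to about 2 mm, so I'll descend.

```bash
python3 -m inch '[0,-0.42,0.4,0,0, 0,0,0,0.6,0, 0,0,0,0.6,0, 0,0,0,0.6,0, 0,0,0,0.6,0, 0,0,0,0.6,0, 0,0,0,0.6,0, 0,0,0,0.4,0, 0,0,0,0.3,0, 0,0,0,0.2,0, 0,0,0,0.1,0, 0,0,0,0,0, 0,0,0,0,0]'
python3 -c "
from h import *
to(.6,-.291,.1,.066)"
```

```text
clock: 4.23
ee_pos: [0.5985, -0.2943, 0.1053]
ee_rot: [0.001, 0.683, 0.73, 0.0]
contact_force: [-0.5, -0.2, 0.6]
opening: 0.997
gripper_force: 0.0
pos [ 0.5985 -0.2943  0.1053] yang 3.82 units [0.11 0.06 0.18] turn 0.006672787914377902 F [-0.5 -0.2  0.6] op 0.997 gf 0.0 t 4.23
```

```bash
python3 -m inch '[0,0.11,0.06,0.18,0, 0,0,0,0,0, 0.3,0,0,0,0, 0.3,0,0,0,0, 0.45,0,0,0,0, 0.5,0,0,0,0, 0.55,0,0,0,0, 0.6,0,0,0,0, 0.7,0,0,0,0, 0.7,0,0,0,0, 0.7,0,0,0,0, 0.7,0,0,0,0]' 40
python3 -c "
from h import *
to(.6,-.291,.1,.066)"
```

```text
clock: 5.23
ee_pos: [0.6, -0.2907, 0.0994]
ee_rot: [0.0, 0.683, 0.73, 0.0]
contact_force: [0.8, 0.8, 3.3]
opening: 0.553
gripper_force: 42.9
pos [ 0.6    -0.2907  0.0994] yang 3.83 units [-0.01  0.   -0.02] turn 0.007929799590466283 F [0.8 0.8 3.3] op 0.553 gf 42.94386684894562 t 5.23
```

```bash
python3 -m inch '[0.7,0,0,-0.1,0, 0.7,0,0,-0.2,0, 0.7,0,0,-0.4,0, 0.7,0,0,-0.6,0, 0.7,0,0,-0.6,0, 0.7,0,0,-0.6,0, 0.7,0,0,-0.6,0, 0.7,0,0,-0.5,0, 0.7,0,0,-0.2,0, 0.7,0,0,0,0, 0.7,0,0,0,0]'
python3 - <<'E'
from h import *
to(.468,.193,.2,.229)
w=capture("wrist");cv2.imwrite("pics/wrist2.png",w)
E
```

```text
clock: 6.15
ee_pos: [0.5995, -0.2905, 0.2128]
ee_rot: [-0.0, 0.683, 0.73, -0.0]
contact_force: [-0.8, 0.9, -0.4]
opening: 0.554
gripper_force: 42.5
pos [ 0.5995 -0.2905  0.2128] yang 3.82 units [16.37 -3.3   0.43] turn -1.549441507954621 F [-0.8  0.9 -0.4] op 0.554 gf 42.50496447086334 t 6.15
```

View pics/wrist2.png

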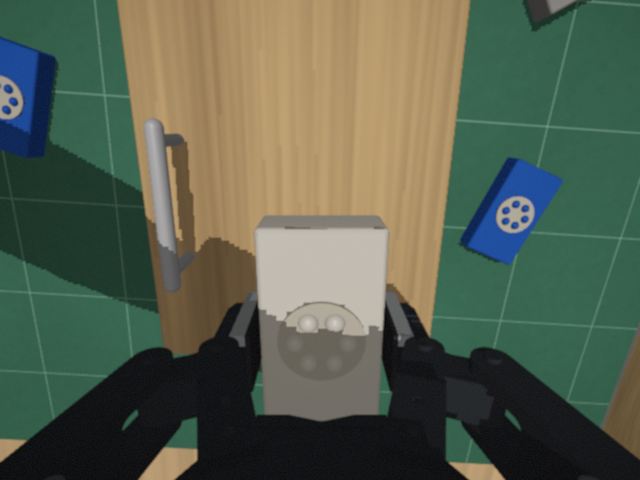

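The tile is held level, with the relief centre at about (321,342). Next is the carry to the midpoint.

```bash
python3 - <<'E'
from h import *
c=get_calibration("wrist");o=observe();z=o["ee_pos"][2]
print("tile offset", (onz(c,(321,342),z+.0105+.004)-o["ee_pos"]).round(4))
E
python3 -m inch '[0.7,0.4,-0.08,0,0, 0.7,0.8,-0.16,0,0, 0.7,0.9,-0.18,0,0, 0.7,0.9,-0.18,0,0, 0.7,0.9,-0.18,0,0, 0.7,0.9,-0.18,0,0, 0.7,0.9,-0.18,0,0, 0.7,0.9,-0.18,0,0, 0.7,0.9,-0.18,0,0, 0.7,0.9,-0.18,0,0, 0.7,0.9,-0.18,0,0, 0.7,0.9,-0.18,0,0, 0.7,0.9,-0.18,0,0, 0.7,0.9,-0.18,0,0, 0.7,0.9,-0.18,0,0, 0.7,0.9,-0.18,0,0, 0.7,0.9,-0.18,0,0, 0.7,0.9,-0.18,0,0, 0.7,0.7,-0.14,0,0, 0.7,0,0,0,0]'
python3 - <<'E'
from h import *
to(.468,.193,.0112)
t=capture("top");cv2.imwrite("pics/top1.png",t)
E
```

```text
tile offset [-0.0004 -0.0024  0.0145]
clock: 7.87
ee_pos: [0.467, 0.1939, 0.2115]
ee_rot: [-0.001, 0.682, 0.732, -0.001]
contact_force: [-0.9, -0.5, -1.7]
opening: 0.55
gripper_force: 42.5
pos [0.467  0.1939 0.2115] yang 4.06 units [-0.04  0.05  6.68] turn None F [-0.9 -0.5 -1.7] op 0.55 gf 42.45120584964752 t 7.87
```

```bash
python3 -m inch '[0.7,0.04,0.04,0.5,0, 0.7,0,0,0.8,0, 0.7,0,0,0.8,0, 0.7,0,0,0.8,0, 0.7,0,0,0.8,0, 0.7,0,0,0.8,0, 0.7,0,0,0.6,0, 0.7,0,0,0.4,0, 0.7,0,0,0.3,0, 0.7,0,0,0.2,0, 0.7,0,0,0.1,0, 0.7,0,0,0.1,0, 0.7,0,0,0,0, 0.7,0,0,0,0]'
python3 - <<'E'
from h import *
to(.468,.195,.011)
E
```

```text
clock: 9.08
ee_pos: [0.4712, 0.1923, 0.0277]
ee_rot: [0.0, 0.683, 0.73, 0.001]
contact_force: [-0.4, -0.4, -2.3]
opening: 0.551
gripper_force: 42.5
pos [0.4712 0.1923 0.0277] yang 3.83 units [ 0.1  -0.1   0.56] turn None F [-0.4 -0.4 -2.3] op 0.551 gf 42.46041476726532 t 9.08
```

```bash
python3 -m inch '[0.7,0.08,-0.08,0.2,0, 0.7,0,0,0.15,0, 0.7,0,0,0.1,0, 0.7,0,0,0.05,0, 0.7,0,0,0,0, 0.7,0,0,0,0, 0.7,0,0,0,0]'
python3 - <<'E'
from h import *
to(.468,.195,.011)
E
```

```text
clock: 9.67
ee_pos: [0.4682, 0.1944, 0.012]
ee_rot: [0.0, 0.683, 0.73, 0.0]
contact_force: [-0.1, -0.6, -1.5]
opening: 0.554
gripper_force: 42.5
pos [0.4682 0.1944 0.012 ] yang 3.82 units [ 0.02 -0.    0.03] turn None F [-0.1 -0.6 -1.5] op 0.554 gf 42.46192216873169 t 9.67
```

```bash
python3 -m inch '[0.7,0,0,0.03,0, 0.7,0,0,0.02,0, 0.7,0,0,0.02,0, 0.7,0,0,0,0, 0.7,0,0,0,0]'
python3 - <<'E'
from h import *
to(.468,.195,.011)
E
```

```text
clock: 10.08
ee_pos: [0.4683, 0.1945, 0.0108]
ee_rot: [0.0, 0.683, 0.73, -0.0]
contact_force: [-3.1, -0.8, 6.0]
opening: 0.555
gripper_force: 43.3
pos [0.4683 0.1945 0.0108] yang 3.83 units [ 0.02 -0.01 -0.01] turn None F [-3.1 -0.8  6. ] op 0.555 gf 43.33163917064667 t 10.08
```

The tile touches the mat with a 6 N push. I'll release gently and rise.

```bash
python3 -m inch '[0.44,0,0,0,0, 0.4,0,0,0,0, 0.35,0,0,0,0, 0.3,0,0,0,0, 0.25,0,0,0,0, 0.25,0,0,0,0, 0.25,0,0,0,0, 0.25,0,0,-0.1,0, 0.25,0,0,-0.3,0, 0.25,0,0,-0.6,0, 0.25,0,0,-0.8,0, 0.25,0,0,-0.8,0, 0.25,0,0,-0.8,0, 0.25,0,0,-0.8,0, 0.25,0,0,-0.8,0, 0.25,0,0,-0.8,0, 0.25,0,0,-0.8,0, 0.25,0,0,-0.4,0]'
python3 - <<'E'
from h import *
to(.4995,-.2709,.2,.052)
w=capture("wrist");cv2.imwrite("pics/wrist3.png",w)
E
```

```text
clock: 11.58
ee_pos: [0.4693, 0.1948, 0.2244]
ee_rot: [0.002, 0.683, 0.73, 0.003]
contact_force: [0.6, -0.4, 0.4]
opening: 0.75
gripper_force: 0.0
pos [0.4693 0.1948 0.2244] yang 3.83 units [-15.56  -0.04   0.79] turn 0.1420719547430783 F [ 0.6 -0.4  0.4] op 0.75 gf 0.0 t 11.58
```

View pics/wrist3.png

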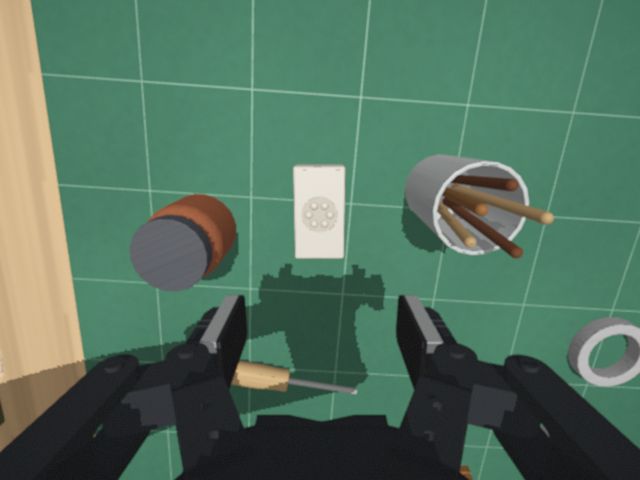

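The wrist view shows the tile flat and face up, centre (319.5,212). The jar cap is at (171,254) and the cup rim at (481,207), both upright. I'll check the placing while moving over to the handle at constant height.

```bash
python3 - <<'E'
from h import *
c=get_calibration("wrist")
t,j,k=onz(c,(319.5,212),.022)[:2],onz(c,(171,254),.09)[:2],onz(c,(481,207),.1)[:2]
def rel(t,j,k):
    u=(k-j)/np.linalg.norm(k-j); d=t-(k+j)/2
    print("tile",t.round(4),"jar",j.round(4),"cup",k.round(4),"dist",np.linalg.norm(k-j).round(4),"along",(d@u).round(4),"across",np.cross(u,d).round(4))
rel(t,j,k)
rel(t,np.array([.3522,.1665]),np.array([.5836,.22]))
E
python3 -m inch '[0.25,-0.5,0,0,0.14, 0.25,-0.8,0,0,0, 0.25,-0.9,0,0,0, 0.25,-0.9,0,0,0, 0.25,-0.9,0,0,0, 0.25,-0.9,0,0,0, 0.25,-0.9,0,0,0, 0.25,-0.9,0,0,0, 0.25,-0.9,0,0,0, 0.25,-0.9,0,0,0, 0.25,-0.9,0,0,0, 0.25,-0.9,0,0,0, 0.25,-0.9,0,0,0, 0.25,-0.9,0,0,0, 0.25,-0.9,0,0,0, 0.25,-0.9,0,0,0, 0.25,-0.9,0,0,0, 0.25,-0.9,0,0,0, 0.25,0,0,0,0, 0.25,0,0,0,0]'
python3 - <<'E'
from h import *
to(.4995,-.2709,.2,.052)
w=capture("wrist");c=get_calibration("wrist");cv2.imwrite("pics/wrist4.png",w)
print(proj(c,np.array([.4995,-.2709,.1235])))
t=capture("top");ct=get_calibration("top")
b=blobs(t,(0,0,150),(180,70,255),(245,240,330,320));
for k in b[:3]:
    r=cv2.minAreaRect(k);print(r,onz(ct,r[0],.022))
E
```

```text
tile [0.4697 0.1929] jar [0.3538 0.1668] cup [0.5865 0.2222] dist 0.2392 along -0.0008 across -0.0015
tile [0.4697 0.1929] jar [0.3522 0.1665] cup [0.5836 0.22  ] dist 0.2375 along 0.0017 across -0.0008
clock: 13.3
ee_pos: [0.4921, -0.2766, 0.2184]
ee_rot: [-0.001, 0.689, 0.725, -0.0]
contact_force: [-0.9, 0.0, -0.1]
opening: 0.75
gripper_force: 0.0
pos [ 0.4921 -0.2766  0.2184] yang 2.86 units [0.18 0.26 0.61] turn -0.019729602621595177 F [-0.9  0.  -0.1] op 0.75 gf 0.0 t 13.3
[333.62603497 238.92550517]
((256.0, 281.0), (20.0, 22.0), 90.0) [0.46966682 0.176243   0.022     ]<stdin>:6: DeprecationWarning: Arrays of 2-dimensional vectors are deprecated. Use arrays of 3-dimensional vectors instead. (deprecated in NumPy 2.0)
```

View pics/wrist4.png

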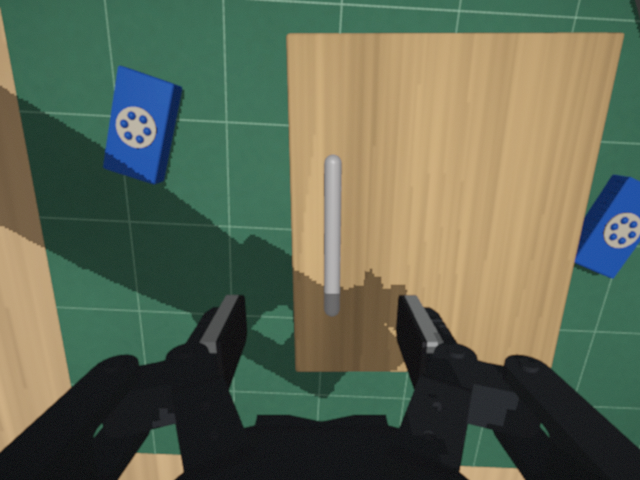

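The placing is within about 2 mm of the midpoint. The handle's middle is at (333,236) in the wrist view, against a predicted (334,239). Descending onto the bar.

```bash
python3 -m inch '[0.25,0.18,0.26,0,0, 0.25,0,0,0.4,0, 0.25,0,0,0.6,0, 0.25,0,0,0.6,0, 0.25,0,0,0.6,0, 0.25,0,0,0.5,0, 0.25,0,0,0.3,0, 0.25,0,0,0.2,0, 0.25,0,0,0,0, 0.25,0,0,0,0]'
python3 - <<'E'
from h import *
to(.4995,-.2709,.118,.052)
E
```

```text
clock: 14.23
ee_pos: [0.5006, -0.27, 0.124]
ee_rot: [0.0, 0.688, 0.725, 0.0]
contact_force: [1.0, 0.6, 0.3]
opening: 0.749
gripper_force: 0.0
pos [ 0.5006 -0.27    0.124 ] yang 3.02 units [-0.03 -0.04  0.2 ] turn 0.006076496193041218 F [1.  0.6 0.3] op 0.749 gf 0.0 t 14.23
```

```bash
python3 -m inch '[0.25,-0.03,-0.04,0.2,0, 0.25,0,0,0,0, 0.5,0,0,0,0, 0.6,0,0,0,0, 0.7,0,0,0,0, 0.8,0,0,0,0, 0.9,0,0,0,0, 1,0,0,0,0, 1,0,0,0,0, 1,0,0,0,0, 1,0,0,0,0, 1,0,0,0,0]' 60
python3 - <<'E'
from h import *
to(.4995,-.2709,.118,.052)
E
```

```text
clock: 15.23
ee_pos: [0.4989, -0.2713, 0.1182]
ee_rot: [-0.0, 0.688, 0.725, -0.0]
contact_force: [-4.3, 0.4, 5.2]
opening: 0.108
gripper_force: 58.6
pos [ 0.4989 -0.2713  0.1182] yang 2.99 units [0.01 0.02 0.01] turn 0.0014615215350583337 F [-4.3  0.4  5.2] op 0.108 gf 58.6439573764801 t 15.23
```

The bar is pinched, opening 9 mm and grip 59 N. I'll lift along the arc (radius 194.8 mm, 3° per row), the first third first.

```bash
python3 -m inch '[1,0,0.08,-0.33,0, 1,0,0.1,-0.325,0, 1,0,0.12,-0.32,0, 1,0,0.135,-0.31,0, 1,0,0.15,-0.305,0, 1,0,0,0,0, 1,0,0,0,0, 1,0,0,0,0]' 60
cat >> h.py <<'E'
def lid():
    o=observe();d=o["ee_pos"]-np.array([.4989,-.2713,.1182]);x=.190-np.hypot(d[0],d[1])*np.sign(d[0]);z=.043+d[2]
    print("angle",np.degrees(np.arctan2(z,x)-np.arctan2(.043,.19)).round(1),"r",np.hypot(x,z).round(4));to(*o["ee_pos"])
E
python3 -c "
from h import *
lid()"
```

```text
clock: 15.9
ee_pos: [0.5163, -0.2703, 0.167]
ee_rot: [-0.001, 0.688, 0.725, -0.001]
contact_force: [-6.8, -2.7, 1.1]
opening: 0.109
gripper_force: 58.5
angle 15.3 r 0.1954
pos [ 0.5163 -0.2703  0.167 ] yang 3.0 units [0. 0. 0.] turn None F [-6.8 -2.7  1.1] op 0.109 gf 58.501964807510376 t 15.9
```

```bash
python3 -m inch '[1,0,0.165,-0.3,0, 1,0,0.18,-0.29,0, 1,0,0.195,-0.28,0, 1,0,0.21,-0.27,0, 1,0,0.225,-0.255,0, 1,0,0.235,-0.245,0, 1,0,0.25,-0.23,0, 1,0,0.26,-0.22,0, 1,0,0.27,-0.205,0, 1,0,0.28,-0.19,0, 1,0,0,0,0, 1,0,0,0,0, 1,0,0,0,0]' 60
python3 - <<'E'
from h import *
lid()
s=capture("scene");cv2.imwrite("pics/scene2.png",s)
E
```

```text
clock: 16.98
ee_pos: [0.5848, -0.2668, 0.2438]
ee_rot: [0.0, 0.688, 0.725, -0.0]
contact_force: [-7.7, -0.3, 6.6]
opening: 0.104
gripper_force: 60.1
angle 45.6 r 0.198
pos [ 0.5848 -0.2668  0.2438] yang 3.0 units [0. 0. 0.] turn None F [-7.7 -0.3  6.6] op 0.104 gf 60.072070956230164 t 16.98
```

View pics/scene2.png

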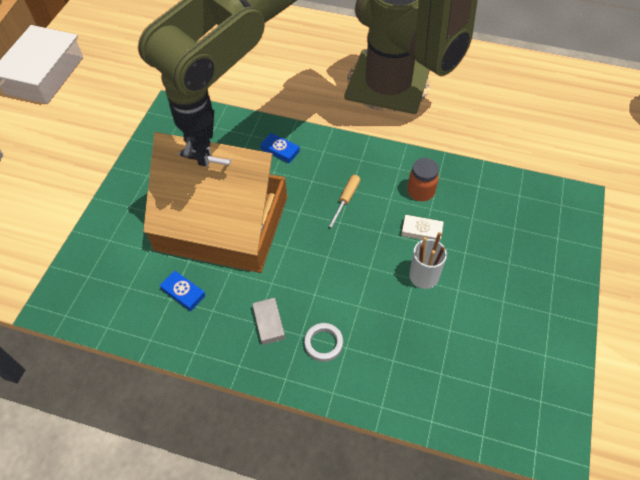

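The scene view shows the lid open, with free-edge corners near (154,136) and (271,152). The tile lies untouched at (423,227), and the cup, jar and bystanders are in place. I'll check the angle from the corner rays.

Run:
```python
from h import *
c=get_calibration("scene");a=.05;ex=np.array([np.cos(a),np.sin(a),0]);ey=np.array([-np.sin(a),np.cos(a),0])
H=np.array([.4995,-.2709,0])+.19*ex+[0,0,.0805]
for px,y in(((271,152),.13),((154,136),-.13)):
    o,d=ray(c,px); s=((H-o)@ey+y)/(d@ey); p=o+s*d-H; x,z=p@ex,p[2]
    print(np.hypot(x,z).round(4),"(want .220) angle",np.degrees(np.arctan2(z,-x)-np.arctan2(.008,.22)).round(1))
for th in(40,45,50):
    t=np.radians(th);print(th,[proj(c,H+ex*(-.22*np.cos(t)+.008*np.sin(t))+ey*y+[0,0,.22*np.sin(t)+.008*np.cos(t)]).round(0) for y in(.13,-.13)])
lid()
```

```text
0.2245 (want .220) angle 48.3
0.2103 (want .220) angle 45.0
40 [array([275., 153.]), array([158., 131.])]
45 [array([272., 153.]), array([154., 131.])]
50 [array([270., 155.]), array([150., 132.])]
angle 45.6 r 0.198
pos [ 0.5847 -0.2668  0.2437] yang 3.0 units [0. 0. 0.] turn None F [-6.7 -1.5  6.7] op 0.101 gf 60.062713623046875 t 17.03
```

```bash
python3 -m inch '[1,0,0,0,0, 1,0,0,0,0, 1,0,0,0,0, 1,0,0,0,0, 1,0,0,0,0, 1,0,0,0,0, 1,0,0,0,0, 1,0,0,0,0]' 60
python3 - <<'E'
from h import *
lid()
t=capture("top");ct=get_calibration("top")
k=blobs(t,(0,0,150),(180,70,255),(235,255,275,310))[0];r=cv2.minAreaRect(k);print(r,onz(ct,r[0],.022))
print(sign_off())
E
```

```text
clock: 17.7
ee_pos: [0.5847, -0.2668, 0.2436]
ee_rot: [0.0, 0.688, 0.725, -0.0]
contact_force: [-7.6, -0.7, 7.4]
opening: 0.103
gripper_force: 60.0
angle 45.5 r 0.198
pos [ 0.5847 -0.2668  0.2436] yang 2.99 units [0. 0. 0.] turn None F [-7.6 -0.7  7.4] op 0.103 gf 60.049243569374084 t 17.7
((251.0017547607422, 281.0293273925781), (19.90676498413086, 33.11922073364258), 86.633544921875) [0.46942561 0.18870519 0.022     ]
the job is handed in; nothing more can be done
None
```

The job is handed in at about 18 s: the tile lies released, flat and face up, about 2 mm from the midpoint between cup and jar, and the gripper is holding the lid at about 45.5° (camera corner check 45–48°); I was not shown the judge's verdict.

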